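# Reset and start the tool measuring station

### The job

Start the tool measuring station from its control box: first press the blue reset button fully down for a moment and let it spring back up, then do the same with the green start button. Do not press the red stop button, and leave the tool holder standing next to the box where it is.

Things in the scene. Friction and masses are not known exactly. Their poses are not given: they have to be found in the camera images.
- reset_top (a point): BLUE reset button, 36 mm round, in an aluminium ring (52 mm wide, 12 mm high) on the black top of the control box. Point: centre of its flat top face, 94 mm above the bench when up, 24 mm above the box top; it moves with the cap. Pressed straight down it travels 8 mm to a hard stop; the spring takes 1.5 N at first, 5 N fully down, and pushes it back up when released.
- start_top (a point): GREEN start button in an aluminium ring. Same size, height and spring as the blue button, in the same row of three; the point is the centre of its flat top face. The box is fixed, grey, 310 mm long, 130 mm wide, 70 mm high, turned up to 30 degrees; the blue, green and red buttons stand in one row along its top, 85 mm apart, in any order.
- stop_top (a point): RED stop button in a yellow ring, not to be pressed. Same size, height and spring as the blue button, in the same row of three; the point is the centre of its flat top face.
- holder_center (a point): Loose round steel tool holder with a thin brass cutter, not to be moved; stands upright off one end of the box, 62 mm in diameter, 119 mm tall, about 0.7 kg. Point: on its axis (z), 60 mm above the bench. Off the box's other end lies a wooden collet rack (100 x 80 mm, 42 mm high), beyond its far side a clear open bin (150 x 110 mm, 50 mm high).
Mind the look-alikes: they are no part of the job. What is shaped like the part that bears holder_center but purple is not meant.

How it is judged:
By the outcome, as a careful person would: the job done as asked, in the order asked, and still so for the second after the job is handed in, with the robot touching nothing.
It also fails if it takes over 37 s, if anything falls off the work surface, if the arm or the gripper's body presses on something with over 40 N, if the wrist force passes 120 N, or if a joint passes its speed limit or range.

### The arm

A 6-joint arm with a two-finger parallel gripper is mounted at the origin on the work surface. World frame = base frame: x ahead of the robot, y to its left, z up, the work surface at z = 0. Lengths are in m, angles in rad, forces in N, time in s.
With the tool pointing down it reaches from about 0.3 to 1 m from the base axis. Payload 5.1 kg.
Tool frame: the origin (TCP) lies at the very end of the fingers, on their centre line; the grasp point (between the pads) lies 19 mm behind it; z points along the fingers, y is the direction in which the jaws open and shut (so a half turn about z gives the same grasp; the last joint's range is limited). The gripper opens to 95 mm and grips with 3 to 60 N. Pads are 20 mm wide; open, the fingers measure 119 mm over their backs; the gripper's body (75 mm by 180 mm) begins 59 mm behind the grasp point.
Start: joints at [-1.344, 0.124, 1.65, -0, 1.367, -0.083], TCP at [0.198, -0.619, 0.215] pointing down, gripper open.
Joint ranges: [-2.61, 2.61], [-1.02, 2.33], [0.03, 2.71], [-1.35, 4.49], [0.32, 2.68], [-2.91, 2.91]. Speed limits (rad/s): [2.57, 2.57, 3.14, 3.14, 3.14, 3.14].

### API

Orientations are given as a unit quaternion [x, y, z, w].
In Python, from plant import manip gives the robot as it stands.
- The arm moves only by the tool drive_tool, never from a script. Its argument "deltas" is a list of rows, each a list of 2 entries, a list of its own where there are three numbers: the shift along the tool's x, y, z in units of 30 mm (1.0 is 30 mm), then the turn, a rotation vector about the tool's x, y, z in units of 6 degrees (1.0 is 6 degrees). A call has 1 to 20 rows; each row is the pose to reach, as a shift and turn from the pose commanded when the call began, along the tool's axes at that moment; what a row does not reach only later rows make up. A row lasts 1/12 s, in which the tool goes at most 41.7 mm and 7.16 degrees, less where a joint would pass 70% of its speed; a pose out of reach is approached as far as the arm can. A call with a gripper value outside its range is refused whole. "fingers" is the opening in per cent of the stroke, from 0 (shut) to 100 (fully open), set as the call begins (left out, the last holds). The fingers move at their own pace and stop on an object; "grip_force" is the grip in N (left out, the last holds). Time passes only in rows, so rows that repeat a pose let the fingers close. It gives the time, the measured TCP pose, the force and the opening at its end, in the units of the state.
- manip.get_obs(): the state, without advancing time (a new reading comes with each control period).
- manip.get_image(name): name is "side" or "top"; returns a dict with "pixels" (384x512x3 uint8, red, green, blue), "depth" (384x512 float32, m along the optical axis (not along the pixel's ray), 0 where there is no reading), "camera_matrix" (3x3 intrinsics, pixels), "dist" ([k1, k2, p1, p2, k3] as OpenCV has them; the pictures are not rectified), "eye" and "orientation" of the camera in the world. Camera axes: x right, y down, z forward; pixel columns grow to the right and rows downward; lengths in m; the calibration is good to about 2 mm. A picture is of the moment at which its call begins.
- manip.finish_job(): hands the job in, once; it reports no verdict.
Trained networks look in a picture, given as the dict that the camera call returned (one of the last four; its "shot" number tells which), for a name from the list of things; names that differ only in an ending like _2 or _b are one class to them, and where a whole thing is asked for, a point or a joint stands for the part that bears it (a point fixed in the world has none). Each returns a list of dicts, best first, with "p" (0 to 1); they miss things now and then, are a little off and sometimes report something else, mostly with a low value. They report only what shows in the picture. A call takes as long as a camera call. They do not tell look-alikes from the thing itself.
- manip.recognise(name, picture): "box" ([centre column, centre row, width, height] in pixels, round what is visible of it).
The state is a dict: "clock": time; "qpos": joint angles; "joint_velocities": joint speeds; "joint_efforts": joint torques, N m; "position": TCP position; "orientation": TCP orientation; "contact_force": force on the tool from outside, world axes, zero at the start; "wrist_torque": the same for the moment, N m; "finger_gap": opening from 0.0 (shut) to 1.0 (fully open).
Only numpy, scipy, OpenCV 4.12 (cv2) and the standard library are available. Lean on these libraries where they do the work, as an engineer would, in place of code of your own. Each camera call takes 0.05 s, during which the arm holds its last target.

## Working session

There is one attempt and no reset: what is moved stays moved. The work goes in short steps, Python scripts to look and compute and a tool call to move; the robot and the scene stay as the last step left them, time stands still between calls to the robot, and variables do not carry over. Pictures are saved under pics/ and viewed, and the job is handed in when it is done.

Besides the shell and the picture viewer there is one more tool, called after "Emit:" as a command line: name --argument value ..., lists and objects as JSON in quotes. drive_tool: Moves the arm, as the interface text tells. Its arguments: {"type":"object","properties":{"deltas":{"type":"array"},"fingers":{"type":"number"},"grip_force":{"type":"number"}},"required":["deltas"]}

```bash
mkdir -p pics; cat > h.py <<'E'
import numpy as np,cv2,pickle
from scipy.spatial.transform import Rotation as R
def world(im,u,v,d=None,z=None):
    K=np.array(im["camera_matrix"]);D=np.array(im["dist"])
    n=cv2.undistortPoints(np.array([[[u,v]]],float),K,D)[0,0]
    r=np.array([n[0],n[1],1.]);o=np.array(im["orientation"])
    M=R.from_quat(o).as_matrix() if o.size==4 else o
    e=np.array(im["eye"]);w=M@r
    if z is not None: return e+w*(z-e[2])/w[2]
    return e+w*d
E
python3 - <<'E'
from plant import manip
from h import *
for n in ["top","side"]:
    im=manip.get_image(n)
    cv2.imwrite(f"pics/{n}0.png",im["pixels"][:,:,::-1])
    pickle.dump(im,open(n+".pkl","wb"))
    print(n,im["eye"],im["orientation"])
    for t in ["reset_top","start_top","stop_top","holder_center"]:
        for r in manip.recognise(t,im)[:3]:
            u,v=r["box"][:2]; d=im["depth"][int(v),int(u)]
            print(t,round(r["p"],2),np.round(r["box"],1),world(im,u,v,d).round(4), world(im,u,v,z=.094).round(4))
o=manip.get_obs();print(o)
E
```

```text
top [ 0.49176368 -0.05122583  0.94195277] [ 0.71519049 -0.69592716  0.05418107 -0.03538883]
reset_top 0.53 [243.1 229.8  15.8  17.3] [ 0.5028 -0.0453  0.0947] [ 0.5028 -0.0453  0.094 ]
start_top 0.72 [280.3 225.6  13.8  13.8] [ 0.5144 -0.1285  0.0921] [ 0.5143 -0.1283  0.094 ]
stop_top 0.45 [316.1 222.9  14.   15.2] [ 0.5225 -0.2086  0.0952] [ 0.5225 -0.2088  0.094 ]
holder_center 0.9 [382.9 181.1  32.9  26.1] [ 0.6264 -0.3723  0.0646] [ 0.6219 -0.3615  0.094 ]
holder_center 0.57 [377.6 226.3  35.7  24.3] [ 0.519  -0.3508  0.0851] [ 0.5187 -0.3477  0.094 ]
side [ 0.33845043 -0.68381283  0.49409041] [ 0.85551371 -0.15752952  0.10453808 -0.4820296 ]
reset_top 0.46 [220.4 196.1  17.   11. ] [ 0.504  -0.0434  0.0939] [ 0.5039 -0.0436  0.094 ]
start_top 0.72 [236.9 221.2  16.5  13.5] [ 0.509  -0.1444  0.093 ] [ 0.5086 -0.1457  0.094 ]
start_top 0.33 [220.9 200.2  14.1  14.6] [ 0.5008 -0.0584  0.0927] [ 0.5003 -0.0604  0.094 ]
stop_top 0.86 [256.4 244.3  22.3  14.7] [ 0.5194 -0.225   0.0937] [ 0.5193 -0.2253  0.094 ]
holder_center 0.93 [354.8 315.8  43.9  71.8] [ 0.6129 -0.4037  0.0648] [ 
[... 241 characters left out ...]
array([-1.34361265e+00,  1.23800338e-01,  1.65033432e+00,  3.35924785e-06,
        1.36744982e+00, -8.26042732e-02]), 'joint_velocities': array([-2.37349324e-04,  7.18099631e-04,  6.07455776e-04,  1.10648311e-03,
       -9.19891764e-04, -9.85833859e-05]), 'joint_efforts': array([-1.41005726e-04, -4.17088258e+01, -3.59800994e+01,  7.74168852e-02,
        4.36410424e-02, -3.16668445e-05]), 'position': array([ 0.19812454, -0.61905572,  0.21463568]), 'orientation': array([9.88027945e-01, 1.54275012e-01, 1.93628176e-06, 3.96260212e-06]), 'contact_force': array([-0.50220769, -0.13379254, -0.12771606]), 'wrist_torque': array([ 0.00334529,  0.02056659, -0.01004849]), 'finger_gap': 1.000446501678167}
```

```bash
python3 - <<'E'
import cv2
t=cv2.imread("pics/top0.png");s=cv2.imread("pics/side0.png")
cv2.imwrite("pics/top0c.png",cv2.resize(t[150:280,210:410],None,fx=4,fy=4,interpolation=cv2.INTER_CUBIC))
cv2.imwrite("pics/side0c.png",cv2.resize(s[160:380,180:400],None,fx=2.7,fy=2.7,interpolation=cv2.INTER_CUBIC))
E
```

```text
(no output)
```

View pics/top0.png

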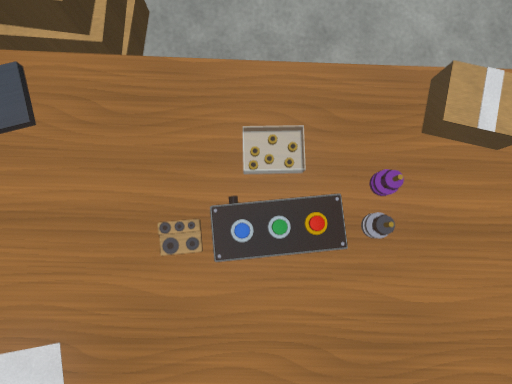

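View pics/top0c.png

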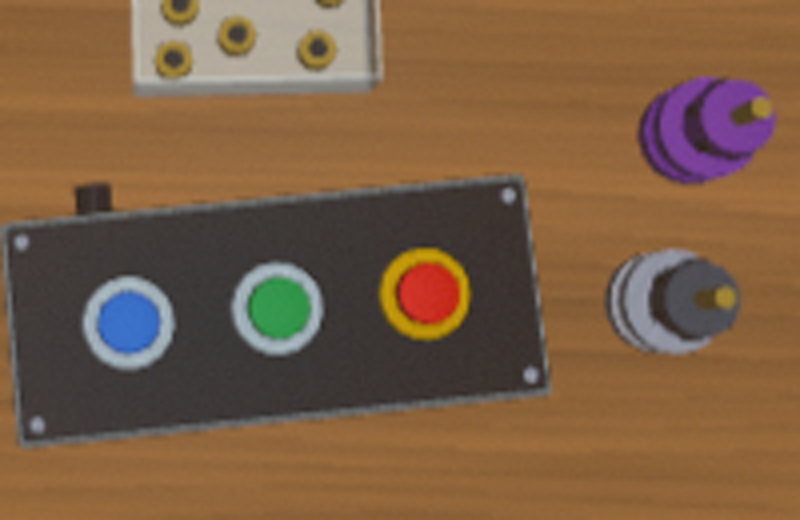

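View pics/side0c.png

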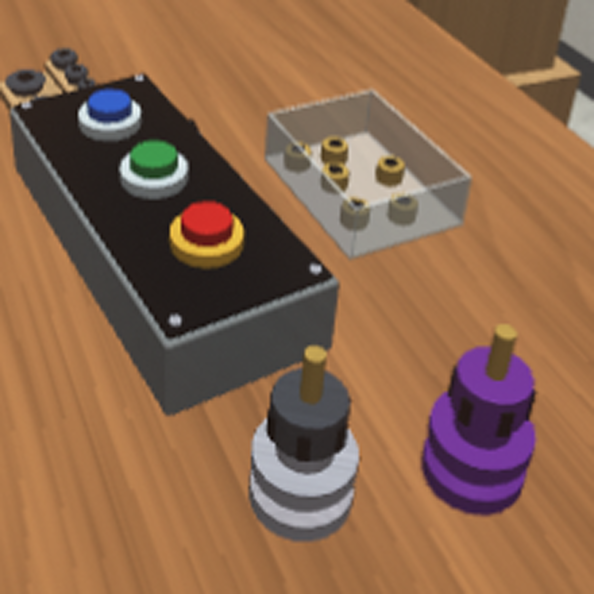

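The top view shows blue at (242,231), green at (280,227) and red at (317,223). The steel holder is at (378,226) and the purple look-alike at (386,182). I'll refine the button positions by colour, using both cameras.

```bash
python3 - <<'E'
from h import *
for n in ["top","side"]:
    im=pickle.load(open(n+".pkl","rb")); h=cv2.cvtColor(im["pixels"],cv2.COLOR_RGB2HSV)
    P={}
    for c,(lo,hi) in dict(blue=(100,120),green=(55,80),red=(0,5)).items():
        m=(h[...,0]>=lo)&(h[...,0]<=hi)&(h[...,1]>140)&(h[...,2]>90)
        N,l,s,ce=cv2.connectedComponentsWithStats(m.astype(np.uint8))
        i=1+np.argmax(s[1:,4]); vs,us=np.nonzero(l==i)
        Q=np.array([world(im,u,v,im["depth"][v,u]) for u,v in zip(us,vs)])
        k=Q[:,2]>.0915
        mid=(Q[k].min(0)+Q[k].max(0))/2
        P[c]=Q[k].mean(0)
        print(n,c,s[i],ce[i].round(1),"plane",world(im,*ce[i],z=.094).round(4),"depth",Q[k].mean(0).round(4),mid.round(4),np.ptp(Q[k],0).round(3),k.sum())
    print(np.linalg.norm(P["blue"]-P["green"]),np.linalg.norm(P["green"]-P["red"]))
o=R.from_quat([9.88027945e-01, 1.54275012e-01,0,0]).as_matrix();print(o)
E
```

```text
top blue [235 223  15  15 175] [241.7 230.2] plane [ 0.5018 -0.0423  0.094 ] depth [ 0.5016 -0.0425  0.0988] [ 0.5023 -0.0428  0.5167] [0.031 0.031 0.85 ] 161
top green [272 220  15  14 167] [279.1 226.6] plane [ 0.512  -0.1256  0.094 ] depth [ 0.5127 -0.1257  0.0936] [ 0.5124 -0.1254  0.094 ] [0.029 0.032 0.005] 135
top red [309 216  15  15 166] [316.2 222.8] plane [ 0.5227 -0.209   0.094 ] depth [ 0.5227 -0.2098  0.0935] [ 0.5223 -0.2088  0.094 ] [0.031 0.032 0.005] 145
0.08406252811536777 0.08472012076060985
side blue [213 193  15  12 134] [220.2 197.8] plane [ 0.5015 -0.0504  0.094 ] depth [ 0.5018 -0.0475  0.0932] [ 0.5022 -0.0466  0.0931] [0.032 0.035 0.003] 105
side green [229 213  16   9 121] [236.5 216.9] plane [ 0.5123 -0.1315  0.094 ] depth [ 0.5125 -0.1307  0.0935] [ 0.513  -0.1297  0.0937] [0.032 0.032 0.004] 121
side red [247 234  19  17 259] [256.2 242. ] plane [ 0.5213 -0.2192  0.094 ] depth [ 0.5227 -0.2156  0.0934] [ 0.523  -0.2146  0.0936] [0.033 0.035 0.004] 192
0.08394868688576877 0.08548392464732797
[[ 0.95239844  0.30485605  0.        ]
 [ 0.30485605 -0.95239844  0.        ]
 [ 0.          0.         -1.        ]]
```

Emit:
drive_tool --deltas '[[[1.0, -1.0, 0], [0, 0, 0]], [[2.0, -1.95, 0], [0, 0, 0]], [[3.0, -2.95, 0], [0, 0, 0]], [[4.0, -3.9, 0], [0, 0, 0]], [[4.9, -4.8, 0.2], [0, 0, 0]], [[5.8, -5.7, 0.4], [0, 0, 0]], [[6.7, -6.6, 0.6], [0, 0, 0]], [[7.6, -7.45, 0.8], [0, 0, 0]], [[8.5, -8.35, 1.0], [0, 0, 0]], [[9.4, -9.2, 1.2], [0, 0, 0]], [[10.3, -10.1, 1.4], [0, 0, 0]], [[11.2, -11.0, 1.6], [0, 0, 0]], [[12.1, -11.85, 1.8], [0, 0, 0]], [[13.0, -12.75, 2.0], [0, 0, 0]], [[13.9, -13.6, 2.0], [0, 0, 0]], [[14.7, -14.4, 2.0], [0, 0, 0]], [[15.2, -14.9, 2.0], [0, 0, 0]], [[15.5, -15.2, 2.0], [0, 0, 0]], [[15.5, -15.2, 2.0], [0, 0, 0]], [[15.5, -15.2, 2.0], [0, 0, 0]]]' --fingers 0

```text
clock: 2.17
position: [0.5019, -0.0431, 0.1546]
orientation: [0.988, 0.155, -0.0, 0.0]
contact_force: [0.8, 0.3, 0.1]
finger_gap: 0.004
```

Emit:
drive_tool --deltas '[[[0, 0, 0.6], [0, 0, 0]], [[0, 0, 1.2], [0, 0, 0]], [[0, 0, 1.6], [0, 0, 0]], [[0, 0, 1.7], [0, 0, 0]], [[0, 0, 1.7], [0, 0, 0]]]'

```text
clock: 2.58
position: [0.5008, -0.0437, 0.1024]
orientation: [0.988, 0.154, -0.001, -0.0]
contact_force: [-0.8, -0.3, -0.0]
finger_gap: 0.005
```

```bash
python3 - <<'E'
from plant import manip
from h import *
for n in ["side","top"]:
    im=manip.get_image(n);s=im["pixels"][:,:,::-1]
    s=s[140:270,150:310] if n=="side" else s[170:290,180:340]
    cv2.imwrite(f"pics/{n}1.png",cv2.resize(s,None,fx=4.5,fy=4.5,interpolation=cv2.INTER_CUBIC))
o=manip.get_obs();print(o["position"],o["contact_force"])
E
```

```text
[ 0.50230752 -0.04362928  0.1043524 ] [-0.53218751  0.6652684   0.73769717]
```

View pics/side1.png

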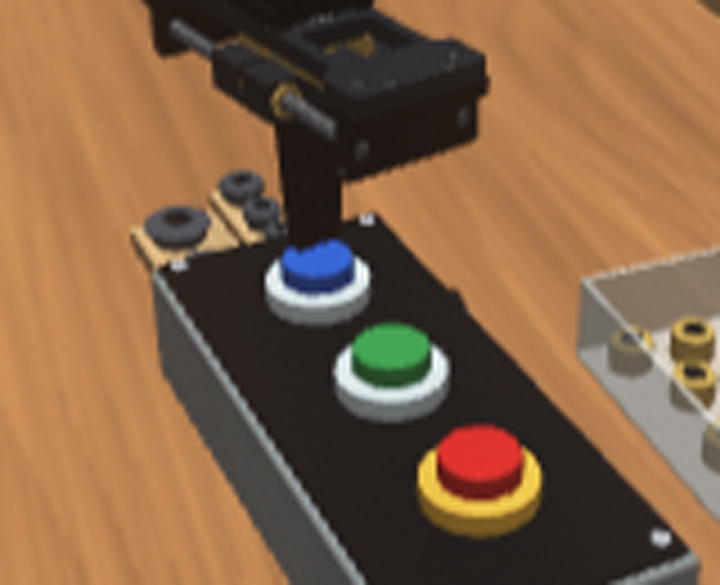

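View pics/top1.png

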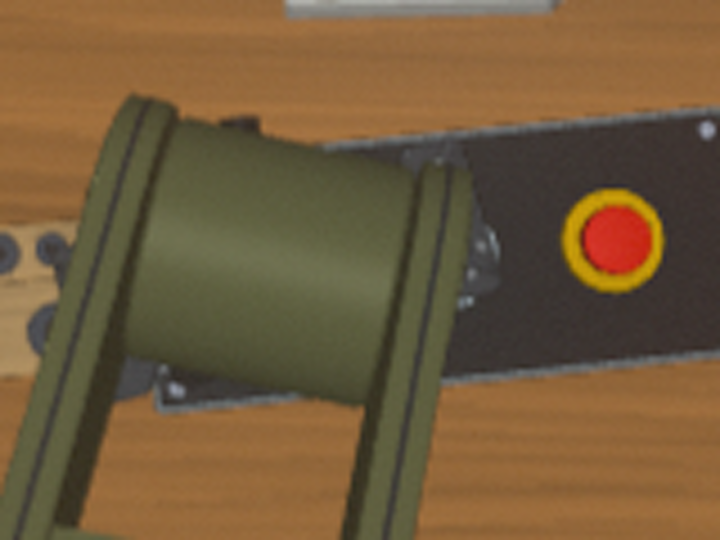

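The side view shows the closed fingers just above the blue cap. I'll press slowly and watch the force.

Emit:
drive_tool --deltas '[[[0, 0, 0.2], [0, 0, 0]], [[0, 0, 0.35], [0, 0, 0]], [[0, 0, 0.45], [0, 0, 0]], [[0, 0, 0.52], [0, 0, 0]], [[0, 0, 0.58], [0, 0, 0]], [[0, 0, 0.6], [0, 0, 0]], [[0, 0, 0.6], [0, 0, 0]], [[0, 0, 0.6], [0, 0, 0]]]'

```text
clock: 3.35
position: [0.5027, -0.0432, 0.0864]
orientation: [0.988, 0.154, 0.001, 0.0]
contact_force: [2.0, -1.4, 4.7]
finger_gap: 0.006
```

Emit:
drive_tool --deltas '[[[0, 0, 0.05], [0, 0, 0]], [[0, 0, 0.05], [0, 0, 0]], [[0, 0, 0.05], [0, 0, 0]]]'

```text
clock: 3.6
position: [0.5027, -0.0432, 0.0861]
orientation: [0.988, 0.154, 0.001, 0.0]
contact_force: [-2.1, -0.9, 11.6]
finger_gap: 0.003
```

11.6 N is well above the 5 N full-travel spring load, so the cap is on its hard stop. I'll lift and move over to green.

Emit:
drive_tool --deltas '[[[0, 0, -0.5], [0, 0, 0]], [[0, 0, -1.2], [0, 0, 0]], [[0, 0, -1.7], [0, 0, 0]], [[0, 0, -1.7], [0, 0, 0]], [[-0.15, 0.8, -1.7], [0, 0, 0]], [[-0.35, 1.8, -1.7], [0, 0, 0]], [[-0.5, 2.6, -1.7], [0, 0, 0]], [[-0.52, 2.74, -1.7], [0, 0, 0]], [[-0.52, 2.74, -1.2], [0, 0, 0]], [[-0.52, 2.74, -0.75], [0, 0, 0]], [[-0.52, 2.74, -0.65], [0, 0, 0]], [[-0.52, 2.74, -0.65], [0, 0, 0]]]'

```text
clock: 4.6
position: [0.5102, -0.1249, 0.1009]
orientation: [0.988, 0.154, -0.002, -0.001]
contact_force: [0.2, 0.1, -0.3]
finger_gap: 0.001
```

```bash
python3 - <<'E'
from plant import manip
from h import *
for n in ["side"]:
    im=manip.get_image(n);s=im["pixels"][:,:,::-1]
    s=s[140:270,150:310]
    cv2.imwrite(f"pics/{n}2.png",cv2.resize(s,None,fx=4.5,fy=4.5,interpolation=cv2.INTER_CUBIC))
o=manip.get_obs();print(o["position"],o["contact_force"])
E
```

```text
[ 0.51115455 -0.12519975  0.1022848 ] [-0.96341341 -0.40142377 -0.8239028 ]
```

View pics/side2.png

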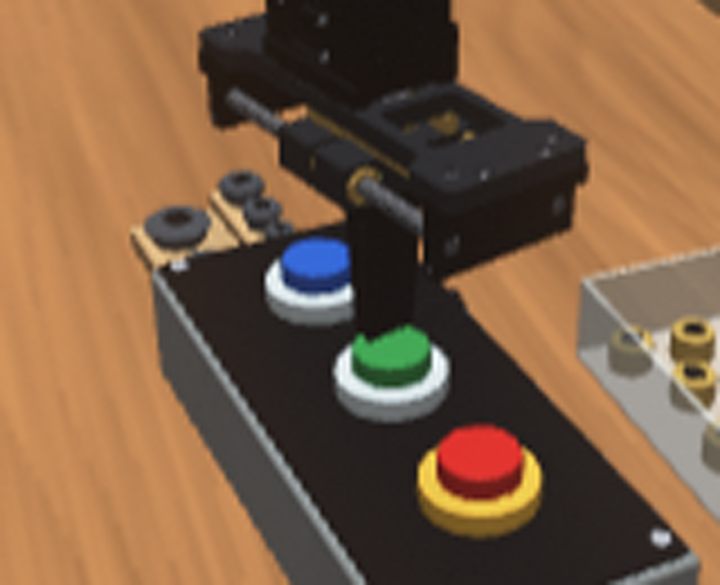

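The blue cap has sprung back up and the fingers are over green.

Emit:
drive_tool --deltas '[[[0, 0, 0.2], [0, 0, 0]], [[0, 0, 0.35], [0, 0, 0]], [[0, 0, 0.45], [0, 0, 0]], [[0, 0, 0.52], [0, 0, 0]], [[0, 0, 0.58], [0, 0, 0]], [[0, 0, 0.62], [0, 0, 0]], [[0, 0, 0.65], [0, 0, 0]], [[0, 0, 0.65], [0, 0, 0]], [[0, 0, 0.65], [0, 0, 0]]]'

```text
clock: 5.4
position: [0.5129, -0.126, 0.0862]
orientation: [0.988, 0.154, 0.001, -0.0]
contact_force: [-3.1, 2.5, 10.5]
finger_gap: 0.005
```

Emit:
drive_tool --deltas '[[[0, 0, -0.5], [0, 0, 0]], [[0, 0, -1.3], [0, 0, 0]], [[0, 0, -2.3], [0, 0, 0]], [[0, 0, -3.3], [0, 0, 0]], [[0, 0, -4.3], [0, 0, 0]], [[-1, 0.3, -4.3], [0, 0, 0]], [[-2, 0.6, -4.3], [0, 0, 0]], [[-3, 1.0, -4.3], [0, 0, 0]], [[-4, 1.3, -4.3], [0, 0, 0]], [[-4.5, 1.5, -4.3], [0, 0, 0]], [[-4.5, 1.5, -4.3], [0, 0, 0]], [[-4.5, 1.5, -4.3], [0, 0, 0]]]'

```text
clock: 6.4
position: [0.3969, -0.2103, 0.2129]
orientation: [0.988, 0.153, 0.0, -0.0]
contact_force: [0.5, 0.2, 0.3]
finger_gap: 0.006
```

```bash
python3 - <<'E'
from plant import manip
from h import *
im=manip.get_image("side");s=im["pixels"][:,:,::-1]
cv2.imwrite("pics/side3.png",cv2.resize(s[140:370,150:400],None,fx=2.5,fy=2.5,interpolation=cv2.INTER_CUBIC))
old=pickle.load(open("side.pkl","rb"))
for n,(r,c) in dict(blue=(195,220),green=(216,236),red=(238,256)).items():
    for q in (old,im): print(n,world(q,c,r,np.median(q["depth"][r-1:r+2,c-2:c+3])).round(4))
d=np.abs(old["pixels"][290:360,270:385].astype(int)-im["pixels"][290:360,270:385]).max(2);print("holder diff px",(d>50).sum())
o=manip.get_obs();print(o["clock"],o["position"],o["contact_force"])
E
```

```text
blue [ 0.5045 -0.0383  0.0937]
blue [ 0.5046 -0.0381  0.0935]
green [ 0.5126 -0.1275  0.0936]
green [ 0.5129 -0.1265  0.0929]
red [ 0.5255 -0.2069  0.093 ]
red [ 0.525  -0.2082  0.0941]
holder diff px 0
6.45 [ 0.39736928 -0.20996962  0.21293195] [ 0.57109502 -0.34200708 -0.38186424]
```

View pics/side3.png

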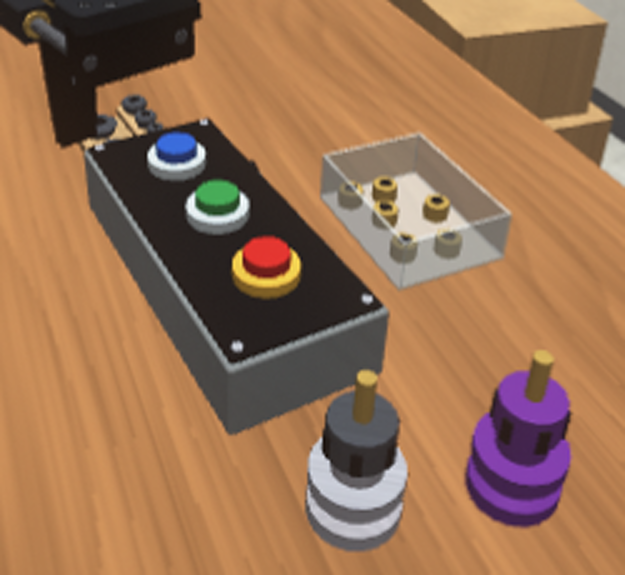

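All three caps are up, the holder hasn't moved, and the arm is clear of everything.

```bash
python3 -c "
from plant import manip
print(manip.finish_job())"
```

```text
the job is handed in; nothing more can be done
None
```

I pressed the blue reset button first and then the green start button, each fully down with the closed fingers, and let each spring back up. I then backed the arm away and handed the job in at about 6.5 s of the 37 s allowed.

- **Presses:** Both buttons stopped at a fingertip height of about 86 mm, as expected for full travel. The force was 11.6 N on blue and 10.5 N on green, well above the 5 N spring load, so both reached the hard stop.
- **Final state:** In the last side picture all three caps read about 93–94 mm, so they are up. The red button was never touched. The area around the steel holder and its purple look-alike showed no change from the first picture. The arm was touching nothing.
- **Disagreement:** The two cameras differed by about 5–8 mm in y on the button centres. I went mainly by the top camera, since the side view also caught the sides of the caps. Before pressing, I checked in the side picture that the fingers were over each cap.

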